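# Cover the bead pot and take up the handpiece

### The arm

A 7-joint arm with a two-finger parallel gripper is mounted at the origin on a cart in front of the work surface, level with it; the furniture and walls round the work are solid. World frame = base frame: x ahead of the robot, y to its left, z up, the work surface at z = 0. Lengths are in m, angles in rad, forces in N, time in s.
With the tool pointing down it reaches from about 0.425 to 0.925 m from the base axis. Payload 6.8 kg.
Tool frame: the origin (TCP) lies on the centre line of the jaws, within the pads' length; the fingertips stand 25 mm ahead of it and the grasp point (between the pads) lies 6 mm ahead of it; z points along the fingers, y is the line along which they close (so a half turn about z gives the same grasp; the last joint's range is limited). The gripper opens to 85 mm and grips with 20 to 120 N. Pads are 22 mm wide; open, the fingers measure 114 mm over their backs; the gripper's body (76 mm by 85 mm) begins 54 mm behind the grasp point. The pads swing forward as they close: fully open they stand 13 mm farther back than shut.
Start: joints at [1.226, 0.477, 0.022, 1.555, -0.011, 1.109, -0.083], TCP at [0.158, -0.656, 0.217] pointing down, gripper open.
Joint ranges: [-2.96, 2.96], [-0.34, 2.1], [-1.41, 1.46], [0.24, 2.44], [-1.37, 4.51], [0.17, 1.92], [-2.96, 2.96]. Speed limits (rad/s): [2.39, 2.39, 3.14, 3.14, 3.14, 3.14, 3.14].

### API

Orientations are given as a rotation vector (axis times angle).
In Python, from bench import telemetry, grab_frame, job gives the robot as it stands.
- The arm moves only by the tool apply_moves, never from a script. Its argument "rows" is a list of rows, each a list of 2 entries, a list of its own where there are three numbers: the shift along the tool's x, y, z each as a share of 250 mm, from -1 to 1, then the turn, a rotation vector about the tool's x, y, z each as a share of pi rad, from -1 to 1. A call has 1 to 10 rows; each row is the pose to reach, as a shift and turn from the pose commanded when the call began, along the tool's axes at that moment, turning the shorter way round; what a row does not reach only later rows make up. A row lasts 1/8 s, in which the tool goes at most 62.5 mm and 10.7 degrees, less where a joint would pass 70% of its speed; a pose out of reach is approached as far as the arm can. A call with a number of a shift or a turn outside -1 to 1 is refused whole. A call with a gripper value outside its range is refused whole. "jaw" is the gripper's target within -1 to 1 (fully open at 1, half-way at 0, shut at -1), set as the call begins (left out, the last holds). The fingers move at their own pace and stop on an object; "newtons" is the grip in N (left out, the last holds). Time passes only in rows, so rows that repeat a pose let the fingers close. It gives the time, the measured TCP pose, the force, the opening and the grip force at its end, in the units of the state.
- telemetry.get_obs(): the state, without advancing time (a new reading comes with each control period).
- grab_frame(name): name is "scene" or "top" or "wrist"; returns a dict with "frame" (420x560x3 uint8, red, green, blue), "vertical_fov" (degrees; the focal length in pixels is half the picture's height over the tangent of half this angle, whatever the lens; pixels are square), "cx", "cy" (the principal point, pixels), "origin" and "attitude" of the camera in the world. Camera axes: x right, y up, looking along -z (the intrinsics and any distortion apply to the point x, -y, -z); pixel columns grow to the right and rows downward; lengths in m; the calibration is good to about 2 mm. The wrist camera is an equidistant fisheye: a pixel r from the principal point sees the ray r / f radians off the axis. A picture is of the moment at which its call begins. There is no depth.
- job.hand_in(): hands the job in; it is judged then, once.
The state is a dict: "clock": time; "joints": joint angles; "qvel": joint speeds; "tau": joint torques, N m; "tcp_pos": TCP position; "orientation": TCP orientation; "contact_force": force on the tool from outside, world axes, zero at the start; "moment": the same for the moment, N m; "grip_width": finger opening in m; "gripper_force": force on a finger pad.
Only numpy, scipy, OpenCV 4.12 (cv2) and the standard library are available. Lean on these libraries where they do the work, as an engineer would, in place of code of your own. Each camera call takes 0.05 s, during which the arm holds its last target. There are 200 camera calls.

### The job

Keep grit out of the beads: first set the loose metal cover on the white pot so that it sits level and seated on the rim, laid on rather than dropped, and let go of it. Then draw the black handpiece out of its tilted blue holder, turn it level and finish still holding it level and still, its middle over the grey steel block and at least 15 cm above the bench top. Do not tip the pot, and leave the flux bottle, jar, wax and tin where they stand.

Things in the scene. Friction and masses are not known exactly. Their poses are not given: they have to be found in the camera images.
- pot_rim (a point): centre of the mouth of the open white glazed pot, level with its rim, 45 mm above the bench. The pot is loose (0.4 kg), round, 70 mm outside, 62 mm inside, wall 4 mm; two stones lie in its bottom. z axis up.
- cover_knob (a point): middle of the black knob of the loose aluminium cover (80 g); z up along the knob, an upright cylinder 18 mm wide, 26 mm tall. Below it a flange 72 mm wide, 6 mm thick, its top 13 mm below this point. At the start the cover stands upright on the bench, this point 25 mm above the bench; seated on the pot this point is 19 mm above pot_rim.
- handpiece_center (a point): middle and balance point of the barrel of the loose black cordless handpiece (about 0.16 kg). x axis along it towards the thin metal nose. Barrel 22 mm wide along y, 26 mm along z, reaching 63 mm from here both ways along x. At the start it lies in the holder, nose down and away at 45 degrees, y level; grip it across y, about 26 mm towards the tail (-x) from this point.
- handpiece: the handpiece itself; this origin lies 12 mm towards the nose from handpiece_center and 13 mm to its -z side; same axes. The thin nose sticks out 26 mm past the barrel and touches nothing.
- sleeve_mouth (a point): middle of the mouth of the holder's blue sleeve, 18 mm towards the nose from handpiece_center at the start. The sleeve surrounds the last 45 mm of the barrel with 2 mm of play each side, is 34 mm wide outside and open towards the tail; a tongue 22 mm wide under the barrel reaches 34 mm further out. z up, x level in the nose's heading.
- holder: the fixed holder: dark steel base 124x84x12 mm with the tilted blue sleeve on a post, about 90 mm tall without the handpiece. Origin on the bench top, under the sleeve (base reaches 50 mm behind and 74 mm ahead); x axis level, in the heading in which the nose points down.
- block_top (a point): centre of the top of the fixed grey steel bench block, 75x75x16 mm, 16 mm above the bench
- cover: the cover itself; origin at the centre of its underside, 25 mm below cover_knob. The underside is a round spigot 54 mm wide and 6 mm deep that drops into the pot's mouth until the flange rests on the rim.
- flux_bottle: bystander: white flux bottle with blue cap, 47 mm wide, 84 mm tall; origin at the centre of its underside
- bead_jar_mix: bystander: clear jar of mixed coloured beads, white lid, 54 mm wide, 82 mm tall; origin at the centre of its underside
- beeswax: bystander: amber cake of beeswax, 34x48x22 mm; origin at the centre of its underside
- round_tin: bystander: round aluminium tin, 66 mm wide, 29 mm high; origin at the centre of its underside
Things that resemble listed ones, but are neither listed nor needed, are in the scene too. Leave any green look-alike of the cover alone. What is shaped like the holder but brown is not meant.

How it is judged:
By the outcome, as a careful person would: the job done as asked, in the order asked, and still so for the second after the job is handed in, while the arm keeps its last pose, push and grip.
It also fails if it takes over 51 s, if anything falls off the work surface, if the arm or the gripper's body presses on something with over 40 N, if the wrist force passes 120 N, or if a joint passes its speed limit or range.

## Working session

There is one attempt and no reset: what is moved stays moved. The work goes in short steps, Python scripts to look and compute and a tool call to move; the robot and the scene stay as the last step left them, time stands still between calls to the robot, and variables do not carry over. Pictures are saved under pics/ and viewed, at most 10 in all, crops included, and the job is handed in when it is done.

Besides the shell and the picture viewer there is one more tool, called after "Request:" as name([rows], argument=value, ...), one row to a line, values as JSON. apply_moves: Moves the arm, as the interface text tells. Its arguments: {"type":"object","properties":{"rows":{"type":"array"},"jaw":{"type":"number"},"newtons":{"type":"number"}},"required":["rows"]}

```bash
mkdir -p pics; ls
cat > h.py <<'E'
import numpy as np, cv2
from scipy.spatial.transform import Rotation as R
from bench import telemetry, grab_frame, job
def save(n,f): cv2.imwrite('pics/'+n, f[...,::-1])
def rot(a):
    a=np.array(a,float)
    if a.shape==(3,3): return a
    return R.from_rotvec(a).as_matrix() if a.size==3 else R.from_quat(a).as_matrix()
def ray(c,u,v,fish=False):
    f=210/np.tan(np.radians(c['vertical_fov'])/2)
    x,y=(u-c['cx'])/f,(v-c['cy'])/f
    if fish:
        r=np.hypot(x,y); s=np.sin(r)/max(r,1e-9); d=np.array([x*s,-y*s,-np.cos(r)])
    else: d=np.array([x,-y,-1.])
    return np.array(c['origin']),rot(c['attitude'])@d
def atz(c,u,v,z,fish=False):
    o,d=ray(c,u,v,fish); return o+d*(z-o[2])/d[2]
def proj(c,p,fish=False):
    f=210/np.tan(np.radians(c['vertical_fov'])/2)
    q=rot(c['attitude']).T@(np.array(p)-np.array(c['origin'])); q=np.array([q[0],-q[1],-q[2]])
    if fish:
        h=np.hypot(q[0],q[1]); t=np.arctan2(h,q[2]); return c['cx']+f*t*q[0]/h, c['cy']+f*t*q[1]/h
    return c['cx']+f*q[0]/q[2], c['cy']+f*q[1]/q[2]
E
cat > cap.py <<'E'
from h import *
import pickle,sys
d={n:grab_frame(n) for n in sys.argv[2:]}
pickle.dump(d,open(sys.argv[1]+'.pkl','wb'))
for n in d: save(sys.argv[1]+n+'.png',d[n]['frame']); print(n,{k:v for k,v in d[n].items() if k!='frame'})
print(telemetry.get_obs())
E
python3 cap.py a scene top wrist
```

```text
pics
scene {'vertical_fov': 50.59394249013707, 'cx': 280.03863649824734, 'cy': 208.7591475826552, 'origin': array([-0.1990911 ,  0.47680972,  1.13728853]), 'attitude': array([ 0.41172832, -0.74243518, -2.04946628])}
top {'vertical_fov': 52.501356677038636, 'cx': 275.67083506661385, 'cy': 215.6109151053067, 'origin': array([4.16447573e-01, 8.16495374e-04, 1.13044703e+00]), 'attitude': array([ 0.11131105, -0.09666098, -1.58712276])}
wrist {'vertical_fov': 65.70646984690485, 'cx': 279.95168929118313, 'cy': 205.7452826039584, 'origin': array([ 0.22821026, -0.63870579,  0.37394344]), 'attitude': array([-0.24262643,  0.19239284, -1.32226464])}
{'clock': 0.15, 'joints': array([ 1.22592206,  0.47761828,  0.0223487 ,  1.55621911, -0.01145737,
        1.10929071, -0.08310648]), 'qvel': array([-0.00184257, -0.00107073, -0.00021338, -0.00361824,  0.00030043,
       -0.00021334, -0.0011713 ]), 'tau': array([ 3.14092307e-03, -5.96924078e+01,  1.61022607e+00, -2.81489950e+01,
        1.26557762e-02,  6.63273837e-03, -2.18624973e-05]), 'tcp_pos': array([ 0.15820116, -0.65571123,  0.21594593]), 'orientation': array([-3.11823259e+00, -3.70938148e-01,  4.74129546e-04]), 'contact_force': array([ 0.57300253, -0.2214622 , -0.01118982]), 'moment': array([-0.00785279, -0.04178282,  0.00717345]), 'gripper_force': 0.0, 'grip_width': 0.08559701079417438}
```

View pics/ascene.png

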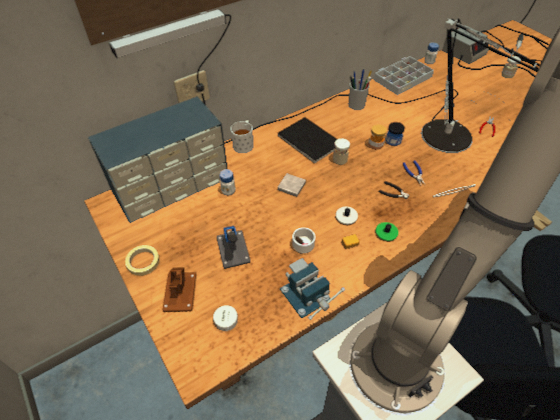

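View pics/atop.png

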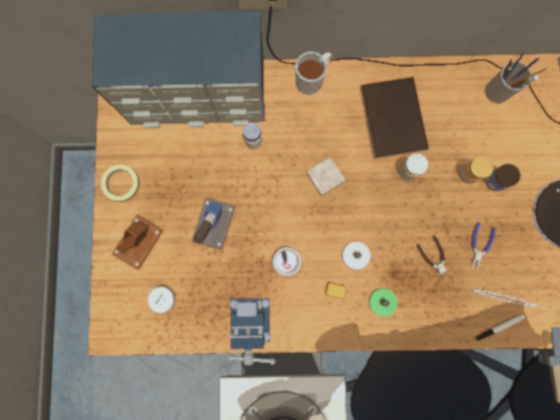

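The top view shows:
- **Cover:** two candidates, a silver one with a black knob (357,256) and a green one (384,302). The silver one fits.
- **Holder:** two candidates, the blue sleeve with the black handpiece (212,222) and a brown one (138,240). The blue one fits.
- **Other things:** the pot is at (286,262) and the block at (326,176).

I'll confirm both choices in one enlarged crop.

Run:
```python
from h import *; import pickle
d=pickle.load(open('a.pkl','rb')); t=d['top']; s=d['scene']
c=lambda f,x,y,w,h,k:cv2.resize(f[y:y+h,x:x+w],None,fx=k,fy=k,interpolation=cv2.INTER_CUBIC)
a=np.hstack([c(t['frame'],180,190,66,66,6),c(t['frame'],265,235,130,85,6*66/85/1.0)[:396,:404]])
b=np.hstack([c(s['frame'],200,210,65,33,6),c(s['frame'],285,200,80,40,5)[:198,:404]]) 
w=min(a.shape[1],b.shape[1]); save('crop.png',np.vstack([a[:,:w],b[:,:w]]))
for n,u,v,z in [('cover',357,255,.038),('pot',286,261,.045),('block',326,176,.016),('hp',208,222,.09),('green',384,302,.03),('bottle',252,130,.08),('jar',416,163,.08),('wax',336,291,.022),('tin',161,300,.029)]: print(n,atz(t,u,v,z).round(3))
for n,u,v,z in [('cover',347,212,.038),('pot',303,239,.045),('block',292,184,.016)]: print(n,atz(s,u,v,z).round(3))
```

```text
cover [ 0.456 -0.196  0.038]
pot [ 0.444 -0.014  0.045]
block [ 0.669 -0.126  0.016]
hp [0.542 0.176 0.09 ]
green [ 0.337 -0.261  0.03 ]
bottle [0.778 0.066 0.08 ]
jar [ 0.683 -0.347  0.08 ]
wax [ 0.366 -0.141  0.022]
tin [0.352 0.306 0.029]
cover [ 0.449 -0.194  0.038]
pot [ 0.435 -0.012  0.045]
block [ 0.666 -0.128  0.016]
```

View pics/crop.png

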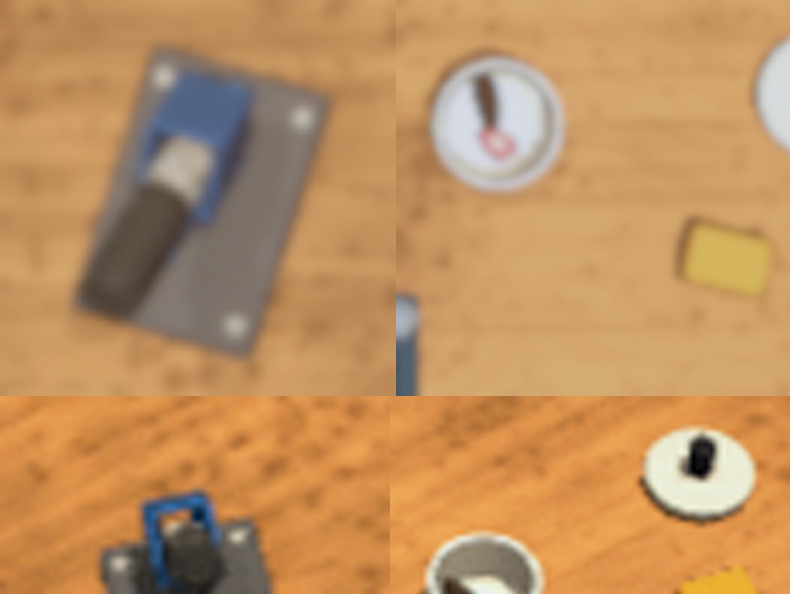

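The crop confirms the silver cover with a black knob, with no green on it, and the blue sleeve holding the black handpiece. Next I'll compute the holder heading and the first move.

```bash
cat >> h.py <<'E'
def move(p=None,Rt=None):
    """shares of shift and turn from the current pose"""
    o=telemetry.get_obs(); R0=rot(o['orientation']); p0=np.array(o['tcp_pos'])
    p=p0 if p is None else np.array(p); Rt=R0 if Rt is None else Rt
    return (R0.T@(p-p0)/.25).round(4),(R.from_matrix(R0.T@Rt).as_rotvec()/np.pi).round(4)
def down(yaw):  # tool x heading yaw, z down
    return np.array([[np.cos(yaw),np.sin(yaw),0],[np.sin(yaw),-np.cos(yaw),0],[0,0,-1.]])
E
python3 - <<'E'
from h import *; import pickle
t=pickle.load(open('a.pkl','rb'))['top']
P=[atz(t,180+x/6,190+y/6,.013)[:2] for x,y in [(155,47),(330,95),(245,355),(75,305)]]
print(np.array(P).round(3),np.mean(P,0)); 
for a,b in [(3,0),(2,1)]: v=P[b]-P[a]; print(np.degrees(np.arctan2(v[1],v[0])),np.linalg.norm(v))
print('move', move((.45,-.195,.2)), move((.45,-.195,.2),down(0)))
E
```

```text
[[0.616 0.195]
 [0.593 0.117]
 [0.479 0.155]
 [0.502 0.23 ]] [0.54777795 0.17450559]
-16.935668910761017 0.11931187287638773
-18.317445215521275 0.12040682156172233
move (array([ 1.567 , -1.5175,  0.0657]), array([0., 0., 0.])) (array([ 1.567 , -1.5175,  0.0657]), array([-0.0004,  0.0001,  0.0754]))
```

Request:
apply_moves([
  [[0.2, -0.19, 0.01], [0, 0, 0]],
  [[0.4, -0.39, 0.02], [0, 0, 0]],
  [[0.6, -0.58, 0.03], [0, 0, 0]],
  [[0.8, -0.77, 0.03], [0, 0, 0]],
  [[1, -0.97, 0.04], [0, 0, 0]],
  [[1, -0.97, 0.04], [0, 0, 0]],
], jaw=0, newtons=40)

```text
clock: 0.9
tcp_pos: [0.3461, -0.3586, 0.2066]
orientation: [-3.118, -0.377, -0.001]
contact_force: [0.7, -0.2, -0.2]
grip_width: 0.0431
gripper_force: 0.0
```

Request:
apply_moves([
  [[0.2, -0.18, 0.01], [0, 0, 0]],
  [[0.4, -0.37, 0.01], [0, 0, 0]],
  [[0.567, -0.547, 0.02], [0, 0, 0]],
  [[0.567, -0.547, 0.02], [0, 0, 0]],
  [[0.567, -0.547, 0.02], [0, 0, 0]],
])

```text
clock: 1.52
tcp_pos: [0.4501, -0.1955, 0.2015]
orientation: [3.119, 0.373, -0.001]
contact_force: [0.6, -1.4, 0.7]
grip_width: 0.0427
gripper_force: 0.0
```

```bash
python3 cap.py b wrist
```

```text
wrist {'vertical_fov': 65.70646984690485, 'cx': 279.95168929118313, 'cy': 205.7452826039584, 'origin': array([ 0.52007646, -0.17819465,  0.35959166]), 'attitude': array([-0.24420029,  0.19119062, -1.32114229])}
{'clock': 1.575, 'joints': array([ 0.51853424,  0.2062734 , -0.26541502,  1.98753921,  0.06656899,
        0.95659115, -1.11496705]), 'qvel': array([ 0.02231731, -0.00209224,  0.01717744,  0.00077178,  0.00093743,
        0.00088562, -0.00144835]), 'tau': array([-1.44574709e+00, -3.93061638e+01, -2.04093710e+00, -2.57789022e+01,
       -1.02228569e-01, -3.35372344e-02, -4.18279530e-02]), 'tcp_pos': array([ 0.44948861, -0.19669422,  0.20147217]), 'orientation': array([ 3.11946569e+00,  3.69464283e-01, -1.44264456e-03]), 'contact_force': array([-0.34473748, -0.64514323, -0.07207462]), 'moment': array([-0.01944154,  0.02572268,  0.0098162 ]), 'gripper_force': 0.0, 'grip_width': 0.04265703433631672}
```

View pics/bwrist.png

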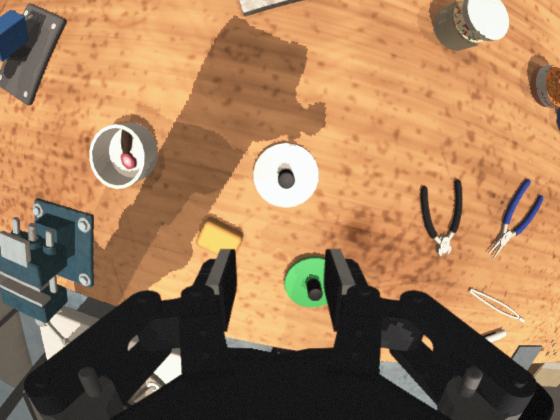

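The wrist view shows the silver cover: flange centre about (286,175), knob top (286,179). The green look-alike is at (312,283), and the pot rim is centred about (120,155). I'll refine these by ellipse fits.

Run:
```python
from h import *; import pickle
w=pickle.load(open('b.pkl','rb'))['wrist']; f=w['frame'].astype(int)
def bl(m):
    n,l,s,c=cv2.connectedComponentsWithStats(m.astype(np.uint8)); return [(s[i],c[i].round(1)) for i in range(1,n) if s[i][4]>60]
sub=f[120:230,230:350]
white=(sub.min(2)>150)&(sub.max(2)-sub.min(2)<45)
ys,xs=np.nonzero(white); e=cv2.fitEllipse(cv2.convexHull(np.c_[xs+230,ys+120].astype(np.int32))); print('flange',e)
print('knob',bl(sub.max(2)<75))
C=lambda u,v,z: atz(w,u,v,z,True).round(4)
print('flange',C(*e[0],.012),C(286.5,179,.038))
sub=f[110:200,75:165]
g=(sub.max(2)-sub.min(2)<40)&(sub.min(2)>85); 
n,l,s,c=cv2.connectedComponentsWithStats(g.astype(np.uint8)); i=1+np.argmax(s[1:,4]); ys,xs=np.nonzero(l==i)
h=cv2.convexHull(np.c_[xs+75,ys+110].astype(np.int32))[:,0]; print(len(xs),h.min(0),h.max(0))
for c0 in [(120,155)]: print('pot',C(*c0,.045))
# predicted rim circle check
def circ(c,r,z): return np.array([proj(w,(c[0]+r*np.cos(a),c[1]+r*np.sin(a),z),True) for a in np.linspace(0,2*np.pi,60)])
from scipy.optimize import least_squares
# bright rim: fit center maximizing brightness on r=.033 ring
gray=cv2.GaussianBlur(w['frame'].min(2).astype(np.float32),(3,3),0)
def score(cx,cy,r=.033,z=.045):
    p=circ((cx,cy),r,z).astype(np.float32); return cv2.remap(gray,p[:,0].reshape(1,-1).copy(),p[:,1].reshape(1,-1).copy(),1).mean()
b=max((score(x,y),x,y) for x in np.arange(.42,.46,.001) for y in np.arange(-.03,.01,.001)); print(b)
im=w['frame'].copy()
for p in circ(b[1:],.035,.045): cv2.circle(im,(int(round(p[0])),int(round(p[1]))),0,(255,0,0),-1)
for p in circ(C(*e[0],.012),.036,.012): cv2.circle(im,(int(round(p[0])),int(round(p[1]))),0,(255,0,0),-1)
save('ov.png',cv2.resize(im[100:230,70:350],None,fx=2.8,fy=2.8))
```

```text
flange ((285.5324401855469, 174.70974731445312), (63.68638610839844, 65.04562377929688), 87.74103546142578)
knob [(array([49, 49, 14, 10, 62], dtype=int32), array([54.8, 52.1]))]
flange [ 0.4558 -0.2003  0.012 ] [ 0.4565 -0.2007  0.038 ]
3104 [ 89 123] [157 188]
pot [ 0.4438 -0.0232  0.045 ]
(np.float32(234.87376), np.float64(0.441), np.float64(-0.017999999999999988))
```

View pics/ov.png

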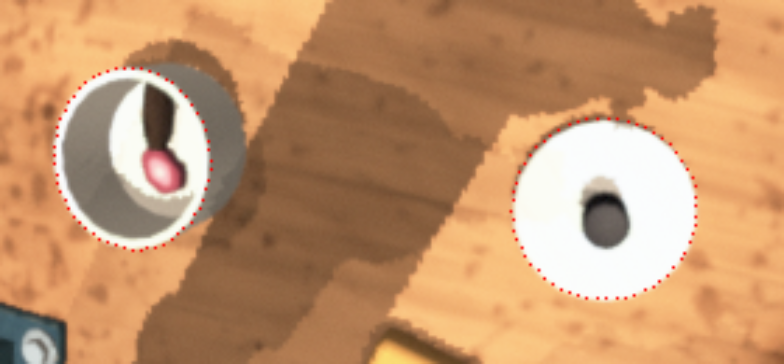

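Request:
apply_moves([
  [[0.022, 0.02, 0.2], [0, 0, 0]],
  [[0.022, 0.02, 0.4], [0, 0, 0]],
  [[0.022, 0.02, 0.54], [0, 0, 0]],
  [[0.022, 0.02, 0.6], [0, 0, 0]],
  [[0.022, 0.02, 0.64], [0, 0, 0]],
  [[0.022, 0.02, 0.64], [0, 0, 0]],
  [[0.022, 0.02, 0.64], [0, 0, 0]],
])

```text
clock: 2.45
tcp_pos: [0.4576, -0.1996, 0.0428]
orientation: [3.119, 0.371, 0.003]
contact_force: [-1.1, 0.0, 0.3]
grip_width: 0.0428
gripper_force: 0.0
```

```bash
python3 cap.py c wrist scene | tail -6
python3 - <<'E'
from h import *
import pickle
o=telemetry.get_obs(); print(o['tcp_pos'],rot(o['orientation'])[:,2])
d=pickle.load(open('c.pkl','rb'))
a=d['wrist']['frame'][150:380,140:420]; s=cv2.resize(d['scene']['frame'][150:265,280:420],None,fx=2,fy=2)
save('cc.png',np.hstack([a,s]))
E
```

```text
wrist {'vertical_fov': 65.70646984690485, 'cx': 279.95168929118313, 'cy': 205.7452826039584, 'origin': array([ 0.52720141, -0.1823498 ,  0.20101093]), 'attitude': array([-0.24303786,  0.18885687, -1.32305351])}
scene {'vertical_fov': 50.59394249013707, 'cx': 280.03863649824734, 'cy': 208.7591475826552, 'origin': array([-0.1990911 ,  0.47680972,  1.13728853]), 'attitude': array([ 0.41172832, -0.74243518, -2.04946628])}
{'clock': 2.55, 'joints': array([ 0.4730159 ,  0.45142464, -0.22760741,  2.09709463,  0.1735522 ,
        0.60843713, -1.20917902]), 'qvel': array([-3.36658831e-03,  3.30201114e-03, -8.68512694e-04,  2.89216690e-03,
       -6.08027995e-05, -1.65232880e-03, -1.70556965e-03]), 'tau': array([ 4.17551387e-02, -4.73140490e+01, -1.45683546e+00, -1.77297467e+01,
        9.03722394e-03,  6.33321379e-04,  2.55703162e-03]), 'tcp_pos': array([ 0.45745388, -0.19948777,  0.04266119]), 'orientation': array([3.11865541e+00, 3.70930660e-01, 2.57937719e-03]), 'contact_force': array([-0.59453663, -0.56318832, -0.17269578]), 'moment': array([ 0.07284029, -0.02588913,  0.0628858 ]), 'gripper_force': 0.0, 'grip_width': 0.04245931720985211}
[ 0.45745388 -0.19948777  0.04266119] [ 1.74382112e-03 -7.53853732e-04 -9.99998195e-01]
```

View pics/cc.png

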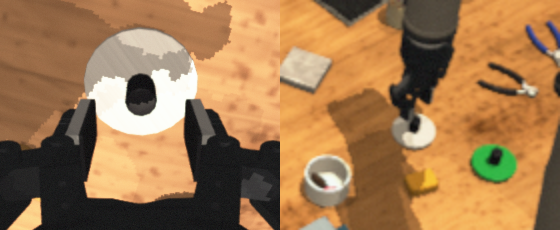

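The knob (142,93 in the left half) sits midway between the fingers (95 and 190). I'll grip it.

Request:
apply_moves([
  [[0, 0, 0], [0, 0, 0]],
  [[0, 0, 0], [0, 0, 0]],
  [[0, 0, 0], [0, 0, 0]],
  [[0, 0, 0], [0, 0, 0]],
  [[0, 0, -0.03], [0, 0, 0]],
  [[0, 0, -0.12], [0, 0, 0]],
  [[0, 0, -0.24], [0, 0, 0]],
  [[0, 0, -0.36], [0, 0, 0]],
  [[0, 0, -0.36], [0, 0, 0]],
], jaw=-1, newtons=60)

```text
clock: 3.68
tcp_pos: [0.4585, -0.1998, 0.1343]
orientation: [3.117, 0.37, 0.007]
contact_force: [-0.7, -0.0, -0.6]
grip_width: 0.0001
gripper_force: 0.0
```

```bash
python3 cap.py d wrist top| tail -1
python3 - <<'E'
from h import *
import pickle
o=telemetry.get_obs(); R0=rot(o['orientation']); print(o['tcp_pos'],R0[:,0],R0[:,2],o['grip_width'])
d=pickle.load(open('d.pkl','rb')); w=d['wrist']; im=w['frame'].copy()
# held cover fit: flange ring r=.036 at z = tcp-.0427+.012
gray=cv2.GaussianBlur(im.min(2).astype(np.float32),(3,3),0)
def circ(c,r,z): return np.array([proj(w,(c[0]+r*np.cos(a),c[1]+r*np.sin(a),z),True) for a in np.linspace(0,2*np.pi,90)])
def ring(c,r,z):
    p=circ(c,r,z).astype(np.float32); return cv2.remap(gray,p[:,0].reshape(1,-1).copy(),p[:,1].reshape(1,-1).copy(),1)
b=max((ring((x,y),.033,.045).mean(),x,y) for x in np.arange(.425,.455,.0005) for y in np.arange(-.035,.0,.0005)); print('pot',b)
zf=o['tcp_pos'][2]-.0427+.012; c=o['tcp_pos'][:2]; print(zf)
for p in circ(c,.036,zf): cv2.circle(im,(int(round(p[0])),int(round(p[1]))),0,(255,0,0),-1)
for p in circ(b[1:],.035,.045): cv2.circle(im,(int(round(p[0])),int(round(p[1]))),0,(255,0,0),-1)
save('dd.png',cv2.resize(im[80:330,40:420],None,fx=2,fy=2))
E
```

```text
-1.57420262e-03, -1.05068894e-02,  9.74072493e-03]), 'tcp_pos': array([ 0.45665002, -0.19924289,  0.13188047]), 'orientation': array([3.11926054e+00, 3.70903794e-01, 6.10143633e-04]), 'contact_force': array([-0.16964225, -0.05189036, -0.45568347]), 'moment': array([ 0.0239958 , -0.02245388, -0.03999506]), 'gripper_force': 0.0, 'grip_width': -5.0638008685349144e-05}
[ 0.45665002 -0.19924289  0.13188047] [9.72116140e-01 2.34499665e-01 3.43507311e-04] [ 4.28005072e-04 -3.09439139e-04 -9.99999861e-01] -5.0638008685349144e-05
pot (np.float32(244.50838), np.float64(0.441), np.float64(-0.017499999999999988))
0.10118047005316139
```

View pics/dd.png

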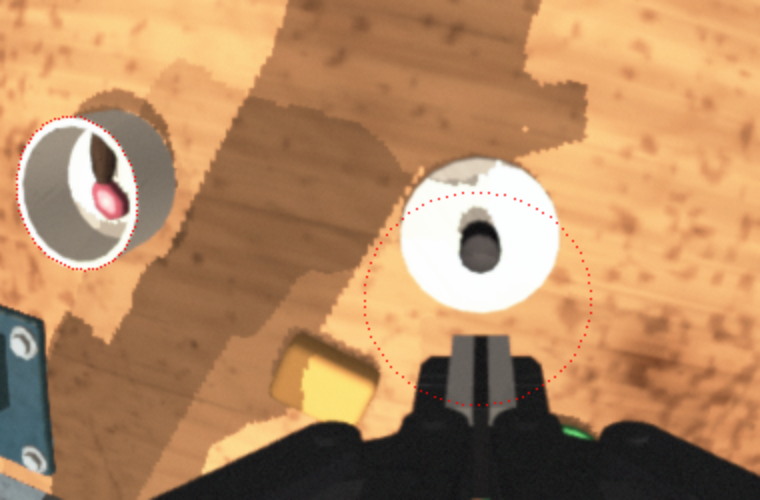

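The fingers closed on nothing. The cover is still standing upright on the bench at about (279,200) full-frame. I need to check where it is and where the fingertips really are.

Run:
```python
from h import *
import pickle
o=telemetry.get_obs(); R0=rot(o['orientation']); p=o['tcp_pos']
for n in 'bcd':
    w=pickle.load(open(n+'.pkl','rb'))['wrist']; f=w['frame'].astype(int)
    sub=f[100:300,200:360]; m=(sub.min(2)>150)&(sub.max(2)-sub.min(2)<45)
    k,l,s,c=cv2.connectedComponentsWithStats(m.astype(np.uint8)); i=1+np.argmax(s[1:,4]); ys,xs=np.nonzero(l==i)
    e=cv2.fitEllipse(cv2.convexHull(np.c_[xs+200,ys+100].astype(np.int32))); print(n,e,atz(w,*e[0],.012,True).round(4))
w=pickle.load(open('d.pkl','rb'))['wrist']
for dz in (.0,.006,.025,.04): print(dz,proj(w,p+R0[:,2]*dz,True))
print(R0.T@rot(w['attitude']), R0.T@(w['origin']-p))
t=pickle.load(open('d.pkl','rb'))['top']; print(atz(t,357,256,.012))
print('flange ring r at z .012: ', [np.round(proj(w,(.456+a,-.2003+b,.012),True)) for a,b in((.036,0),(-.036,0),(0,.036),(0,-.036))])
```

```text
b ((285.5324401855469, 174.70974731445312), (63.68638610839844, 65.04562377929688), 87.74103546142578) [ 0.4558 -0.2003  0.012 ]
c ((284.4419860839844, 239.0407257080078), (87.63634490966797, 111.01840209960938), 71.80116271972656) [ 0.4529 -0.2036  0.012 ]
d ((279.52471923828125, 197.23484802246094), (76.5116195678711, 79.3192367553711), 86.67979431152344) [ 0.4562 -0.2003  0.012 ]
0.0 (np.float64(278.33593555525863), np.float64(252.25566478119774))
0.006 (np.float64(278.353807697737), np.float64(247.82517948672623))
0.025 (np.float64(278.4048276664722), np.float64(235.41069714151675))
0.04 (np.float64(278.4399290312963), np.float64(227.05912659463507))
[[ 1.67367218e-03  9.60123866e-01  2.79569956e-01]
 [ 9.99994243e-01 -7.81711206e-04 -3.30193906e-03]
 [-2.95172753e-03  2.79573873e-01 -9.60119647e-01]] [ 0.07306217  0.00027772 -0.16084436]
[ 0.45458497 -0.20055231  0.012     ]
flange ring r at z .012:  [array([289., 159.]), array([270., 234.]), array([240., 188.]), array([318., 206.])]
```

Run:
```python
from h import *
import pickle
o=telemetry.get_obs(); g=grab_frame('scene'); t=grab_frame('top'); c=pickle.load(open('c.pkl','rb'))['scene']
K=6
def crop(w,p,cx,cy,dx=33,dy=38):
    cx,cy=int(cx),int(cy); im=cv2.resize(w['frame'][cy-dy:cy+dy,cx-dx:cx+dx],None,fx=K,fy=K,interpolation=cv2.INTER_CUBIC)
    for dz,col in [(0,(255,0,0)),(.025,(0,255,0)),(-.02,(255,255,0))]:
        u,v=proj(w,p-np.array([0,0,dz])); print(dz,u,v); cv2.circle(im,(int((u-cx+dx)*K),int((v-cy+dy)*K)),3,col,-1)
    return im
p=np.array(o['tcp_pos']); print(p)
a=crop(g,p,*proj(g,p)); b=crop(c,np.array([.4575,-.1995,.0427]),*proj(c,(.4575,-.1995,.04)))
save('ee.png',np.hstack([a,b]))
```

```text
[ 0.45665002 -0.19924289  0.13188047]
0 350.0188416795518 190.11438677545272
0.025 349.1122266355262 195.55920520397115
-0.02 350.76271049001656 185.6469663037667
0 346.7922491674261 208.66684072657722
0.025 345.97135462106667 213.60775808439251
-0.02 347.464966372396 204.61779431778155
```

View pics/ee.png

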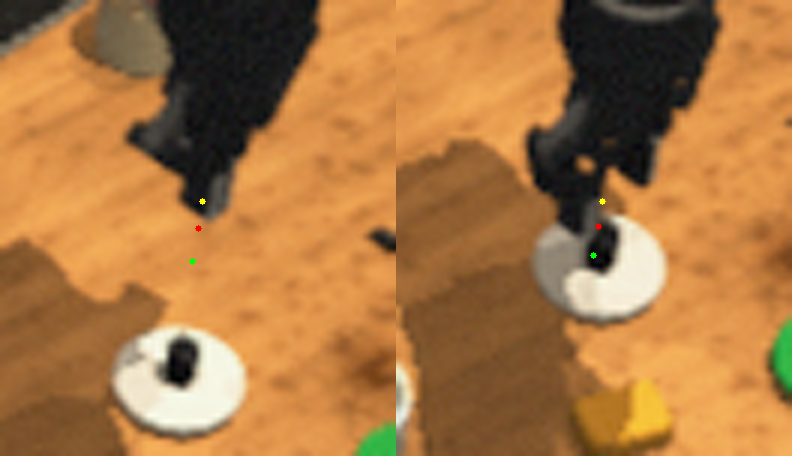

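The scene view shows the closed fingertips just above the reported TCP point (left half: tips about (208,213), TCP dot (198,228)). The wrist view agrees, so the tips really end roughly 15–20 mm behind the reported TCP rather than 25 mm ahead. I'll descend further, gently and with the jaw open.

Request:
apply_moves([
  [[0, 0.005, 0.1], [0, 0, 0]],
  [[0, 0.005, 0.25], [0, 0, 0]],
  [[0, 0.005, 0.36], [0, 0, 0]],
  [[0, 0.005, 0.4], [0, 0, 0]],
  [[0, 0.005, 0.42], [0, 0, 0]],
  [[0, 0.005, 0.44], [0, 0, 0]],
  [[0, 0.005, 0.46], [0, 0, 0]],
  [[0, 0.005, 0.475], [0, 0, 0]],
  [[0, 0.005, 0.485], [0, 0, 0]],
  [[0, 0.005, 0.485], [0, 0, 0]],
], jaw=0)

```text
clock: 5.12
tcp_pos: [0.457, -0.2004, 0.0104]
orientation: [-3.12, -0.371, 0.0]
contact_force: [-0.5, 0.3, -0.1]
grip_width: 0.0424
gripper_force: 0.0
```

Request:
apply_moves([
  [[0, 0, 0], [0, 0, 0]],
  [[0, 0, 0], [0, 0, 0]],
  [[0, 0, 0], [0, 0, 0]],
  [[0, 0, 0], [0, 0, 0]],
  [[0, 0, 0], [0, 0, 0]],
], jaw=-1, newtons=40)

```text
clock: 5.75
tcp_pos: [0.4571, -0.2005, 0.0107]
orientation: [3.119, 0.371, 0.0]
contact_force: [-2.0, 0.3, 5.4]
grip_width: 0.0161
gripper_force: 39.3
```

Request:
apply_moves([
  [[0, 0, 0], [0, 0, 0]],
  [[0, 0, -0.02], [0, 0, 0]],
  [[0, 0, -0.06], [0, 0, 0]],
  [[0, 0, -0.14], [0, 0, 0]],
  [[0, 0, -0.24], [0, 0, 0]],
  [[0, 0, -0.34], [0, 0, 0]],
  [[0, 0, -0.36], [0, 0, 0]],
  [[0, 0, -0.36], [0, 0, 0]],
  [[0, 0, -0.36], [0, 0, 0]],
], newtons=60)

```text
clock: 6.88
tcp_pos: [0.4563, -0.2002, 0.0995]
orientation: [-3.119, -0.371, 0.002]
contact_force: [-0.9, -0.0, -1.1]
grip_width: 0.0152
gripper_force: 58.7
```

```bash
cat > fit.py <<'E'
from h import *
import pickle,sys
o=telemetry.get_obs(); w=grab_frame('wrist'); pickle.dump((w,o),open(sys.argv[1]+'.pkl','wb'))
gray=cv2.GaussianBlur(w['frame'].min(2).astype(np.float32),(3,3),0)
def ring(c,r,z,n=120,e=(0,0)):
    a=np.linspace(0,2*np.pi,n,endpoint=False)
    p=np.array([proj(w,(c[0]+r*np.cos(t),c[1]+r*np.sin(t),z+r*(e[0]*np.cos(t)+e[1]*np.sin(t))),True) for t in a]).astype(np.float32)
    return cv2.remap(gray,p[:,0].reshape(1,-1).copy(),p[:,1].reshape(1,-1).copy(),1)[0]
E
cat > held.py <<'E'
import sys; sys.argv=['x','e']
from fit import *
p=o['tcp_pos']; print(p,o['grip_width'],o['contact_force'],rot(o['orientation'])[:,2])
f=w['frame'].astype(int); sub=f[120:330,160:400]; m=(sub.min(2)>140)&(sub.max(2)-sub.min(2)<45)
k,l,s,c=cv2.connectedComponentsWithStats(m.astype(np.uint8)); i=1+np.argmax(s[1:,4]); print(s[i]); 
z=p[2]-.0107+.012
best=max((np.median(ring((x,y),.034,z))*0+(ring((x,y),.0345,z)>140).mean()-(ring((x,y),.0375,z)>140).mean(),x,y) for x in p[0]+np.arange(-.012,.0121,.001) for y in p[1]+np.arange(-.012,.0121,.001)); print('flange',best)
im=w['frame'].copy()
for r in (.036,):
  for t in np.linspace(0,6.28,100):
    u,v=proj(w,(best[1]+r*np.cos(t),best[2]+r*np.sin(t),z),True); cv2.circle(im,(int(round(u)),int(round(v))),0,(255,0,0),-1)
t=grab_frame('top'); s=grab_frame('scene'); u,v=map(int,proj(s,p))
save('held.png',np.hstack([im[120:400,120:420],cv2.resize(s['frame'][v-35:v+35,u-35:u+35],(280,280),interpolation=cv2.INTER_CUBIC)]))
E
python3 held.py
```

```text
[ 0.45631608 -0.20019583  0.0995317 ] 0.01515482580840009 [-0.92929171 -0.0419622  -1.14312601] [-1.58542246e-03  5.70811988e-04 -9.99998580e-01]
[  54   70  132   95 6488]
flange (np.float64(0.6583333333333333), np.float64(0.454316077172609), np.float64(-0.2001958301655409))
```

View pics/held.png

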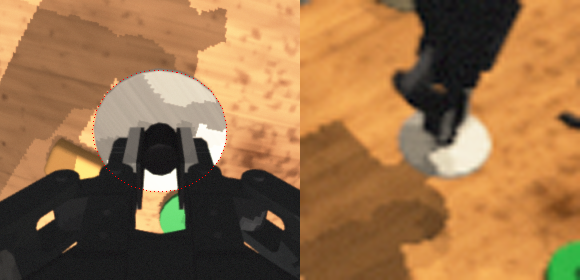

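The cover is held level on the knob (160,150), and the flange ring fits the predicted circle. Carrying it over the pot.

Request:
apply_moves([
  [[0.02, -0.12, 0], [0, 0, 0]],
  [[0.05, -0.28, 0], [0, 0, 0]],
  [[0.07, -0.44, 0], [0, 0, 0]],
  [[0.1, -0.6, 0], [0, 0, 0]],
  [[0.11, -0.69, 0], [0, 0, 0]],
  [[0.115, -0.722, 0], [0, 0, 0]],
  [[0.115, -0.722, 0], [0, 0, 0]],
  [[0.115, -0.722, 0], [0, 0, 0]],
])

```text
clock: 8.02
tcp_pos: [0.4427, -0.0194, 0.1003]
orientation: [3.12, 0.368, -0.0]
contact_force: [-0.3, -0.2, -1.3]
grip_width: 0.015
gripper_force: 58.8
```

Run:
```python
import sys; sys.argv=['x','f']
from fit import *
p=o['tcp_pos']; print(p,rot(o['orientation'])[:,2],o['joints'].round(2))
# pot rim ring visible?
b=sorted(((ring((x,y),.033,.045).mean(),x,y) for x in np.arange(.432,.452,.001) for y in np.arange(-.028,-.008,.001)),reverse=True)[:3]; print(b)
print(move((.442,-.018,.056),down(np.arctan2(.2345,.972))))
```

```text
[ 0.44272583 -0.01938911  0.10032606] [-1.64898405e-04 -4.06433385e-04 -9.99999904e-01] [ 0.2   0.29 -0.34  2.18  0.15  0.7  -1.58]
[(np.float32(139.95833), np.float64(0.442), np.float64(-0.01799999999999999)), (np.float32(139.27402), np.float64(0.441), np.float64(-0.01799999999999999)), (np.float32(138.53964), np.float64(0.442), np.float64(-0.01699999999999999))]
(array([-0.0014, -0.0061,  0.1774]), array([ 0.0001,  0.0001, -0.0006]))
```

Request:
apply_moves([
  [[-0.001, -0.006, 0.06], [0, 0, 0]],
  [[-0.001, -0.006, 0.12], [0, 0, 0]],
  [[-0.001, -0.006, 0.16], [0, 0, 0]],
  [[-0.001, -0.006, 0.175], [0, 0, 0]],
  [[-0.001, -0.006, 0.18], [0, 0, 0]],
  [[-0.001, -0.006, 0.185], [0, 0, 0]],
  [[-0.001, -0.006, 0.19], [0, 0, 0]],
  [[-0.001, -0.006, 0.194], [0, 0, 0]],
  [[-0.001, -0.006, 0.194], [0, 0, 0]],
])

```text
clock: 9.2
tcp_pos: [0.442, -0.0168, 0.052]
orientation: [3.12, 0.371, 0.0]
contact_force: [0.7, -0.9, -0.8]
grip_width: 0.0152
gripper_force: 58.8
```

Request:
apply_moves([
  [[0, 0, 0.003], [0, 0, 0]],
  [[0, 0, 0.006], [0, 0, 0]],
  [[0, 0, 0.009], [0, 0, 0]],
  [[0, 0, 0.009], [0, 0, 0]],
  [[0, 0, 0.009], [0, 0, 0]],
])

```text
clock: 9.82
tcp_pos: [0.4421, -0.0168, 0.0498]
orientation: [3.12, 0.371, 0.0]
contact_force: [0.4, -0.4, 2.1]
grip_width: 0.0152
gripper_force: 59.0
```

Request:
apply_moves([
  [[0, 0, 0.002], [0, 0, 0]],
  [[0, 0, 0.002], [0, 0, 0]],
])

```text
clock: 10.07
tcp_pos: [0.4421, -0.0168, 0.0497]
orientation: [3.119, 0.371, 0.0]
contact_force: [-3.4, 0.1, 10.0]
grip_width: 0.0152
gripper_force: 59.9
```

Request:
apply_moves([
  [[0, 0, 0], [0, 0, 0]],
  [[0, 0, 0], [0, 0, 0]],
  [[0, 0, 0], [0, 0, 0]],
  [[0, 0, 0], [0, 0, 0]],
], jaw=0)

```text
clock: 10.58
tcp_pos: [0.442, -0.0168, 0.0491]
orientation: [-3.12, -0.371, 0.0]
contact_force: [0.1, -0.3, -0.3]
grip_width: 0.0428
gripper_force: 0.0
```

Request:
apply_moves([
  [[0, 0, -0.03], [0, 0, 0]],
  [[0, 0, -0.12], [0, 0, 0]],
  [[0, 0, -0.3], [0, 0, 0]],
  [[0, 0, -0.5], [0, 0, 0]],
  [[0, 0, -0.6], [0, 0, 0]],
  [[0, 0, -0.6], [0, 0, 0]],
  [[0, 0, -0.6], [0, 0, 0]],
])

```text
clock: 11.45
tcp_pos: [0.4414, -0.0169, 0.1986]
orientation: [3.12, 0.371, -0.001]
contact_force: [0.5, -0.4, -0.7]
grip_width: 0.0425
gripper_force: 0.0
```

Run:
```python
import sys; sys.argv=['x','g']
from fit import *
p=o['tcp_pos']; print(p,o['joints'].round(2))
f=w['frame'].astype(int)
for z in (.049,.051,.053):
  def sc(x,y,e=(0,0)): return ring((x,y),.0345,z,e=e).mean()-ring((x,y),.0378,z,e=e).mean()
  print(z,max((sc(x,y),x,y) for x in np.arange(.43,.455,.001) for y in np.arange(-.03,-.005,.001)))
z=.051
print('tilt',max((ring((x,y),.0345,z,e=(a,b)).mean()-ring((x,y),.0378,z,e=(a,b)).mean(),x,y,a,b) for x in np.arange(.438,.446,.001) for y in np.arange(-.022,-.014,.001) for a in np.arange(-.2,.21,.05) for b in np.arange(-.2,.21,.05)))
t=grab_frame('top'); s=grab_frame('scene'); pickle.dump((t,s),open('gts.pkl','wb'))
```

```text
[ 0.44140783 -0.01692224  0.19864762] [ 0.24  0.14 -0.37  2.09  0.06  0.93 -1.5 ]
0.049 (np.float32(89.533455), np.float64(0.44), np.float64(-0.016999999999999987))
0.051 (np.float32(88.40275), np.float64(0.44), np.float64(-0.016999999999999987))
0.053 (np.float32(84.139725), np.float64(0.441), np.float64(-0.016999999999999987))
tilt (np.float32(90.43517), np.float64(0.44), np.float64(-0.016999999999999994), np.float64(0.04999999999999993), np.float64(-5.551115123125783e-17))
```

Cover seated: about 10 N of contact at the predicted height, and the ring fit is centred on the pot. Now to the handpiece, holder heading about -18°.

Request:
apply_moves([
  [[0, 0, -0.2], [0, 0, 0]],
  [[0.08, -0.2, -0.24], [0, 0, 0.05]],
  [[0.14, -0.4, -0.246], [0, 0, 0.1]],
  [[0.21, -0.6, -0.246], [0, 0, 0.15]],
  [[0.27, -0.78, -0.246], [0, 0, 0.175]],
  [[0.276, -0.826, -0.246], [0, 0, 0.175]],
  [[0.276, -0.826, -0.246], [0, 0, 0.175]],
  [[0.276, -0.826, -0.246], [0, 0, 0.175]],
], jaw=0.2)

```text
clock: 12.6
tcp_pos: [0.4607, 0.1983, 0.2602]
orientation: [3.101, -0.492, -0.001]
contact_force: [-0.6, -0.2, -0.5]
grip_width: 0.0513
gripper_force: 0.0
```

Run:
```python
import sys; sys.argv=['x','i']
from fit import *
t,s=pickle.load(open('gts.pkl','rb'))
p=o['tcp_pos']; print(p,rot(o['orientation']),o['joints'].round(2))
print('holder in wrist',proj(w,(.536,.178,.05),True),proj(w,(.48,.196,.12),True), 'scene',proj(s,(.48,.196,.12)))
c=lambda f,x,y,wd,h,k:cv2.resize(f[y:y+h,x:x+wd],None,fx=k,fy=k,interpolation=cv2.INTER_CUBIC)
u,v=map(int,proj(w,(.5,.19,.08),True)); x0=max(u-70,0);y0=max(v-100,0); print('wrist crop origin',x0,y0)
u2,v2=map(int,proj(s,(.5,.19,.09))); print('scene org',u2-25,v2-30)
A=c(w['frame'],x0,y0,140,200,3); B=c(s['frame'],u2-25,v2-30,50,50,6); C=c(s['frame'],u2+50,v2-30,50,50,6)
im=np.zeros((600,720,3),np.uint8); im[:A.shape[0],:A.shape[1]]=A; im[:300,420:]=B[:,:300]; im[300:,420:]=C[:,:300]; save('hp.png',im)
```

```text
[0.4607479  0.19826069 0.26016004] [[ 9.50872854e-01 -3.09580381e-01 -8.96622397e-04]
 [-3.09581329e-01 -9.50872148e-01 -1.24824802e-03]
 [-4.66140168e-04  1.46450271e-03 -9.99998819e-01]] [-0.08  0.19 -0.51  1.88  0.1   1.1  -2.51]
holder in wrist (np.float64(276.1424996776373), np.float64(107.06777294925794)) (np.float64(275.65730097485044), np.float64(169.3807500544612)) scene (np.float64(233.91233053316404), np.float64(245.60327344847184))
wrist crop origin 205 42
scene org 208 215
```

View pics/hp.png

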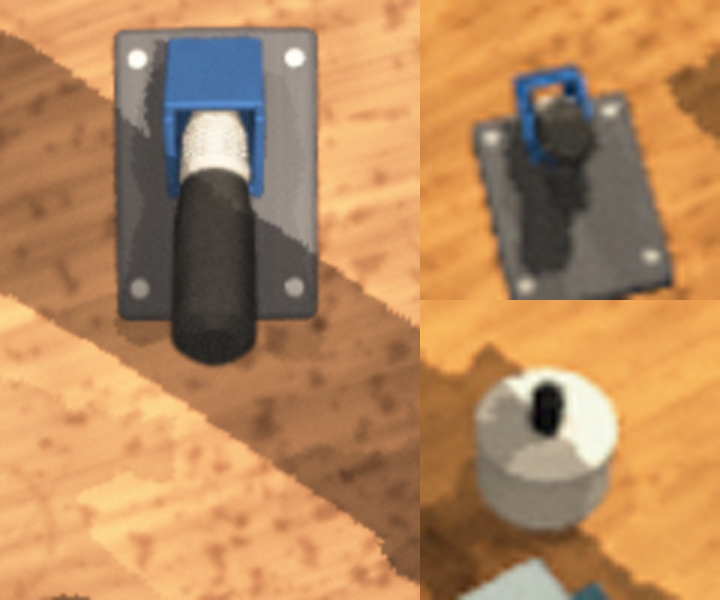

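The cover sits level on the pot (bottom right). In the wrist crop the handpiece axis runs from (215,110) to the tail at (213,363), parallel to the base. The mouth's upper edge is at row 105 (x 165–263), and in the scene crop the tail disc is at (565,130). Now fitting its position.

Run:
```python
from h import *; import pickle
from scipy.optimize import least_squares
w,o=pickle.load(open('i.pkl','rb')); t,s=pickle.load(open('gts.pkl','rb'))
px=lambda x,y:(205+x/3,42+y/3)
P=np.array([atz(w,*px(*q),.012,True)[:2] for q in [(116,31),(317,29),(318,318),(118,319)]])
for a,b in [(3,0),(2,1),(0,1)]: v=P[b]-P[a]; print(np.degrees(np.arctan2(v[1],v[0])),np.linalg.norm(v))
v=P[0]-P[3]+P[1]-P[2]; yaw=np.arctan2(v[1],v[0]); h=np.array([np.cos(yaw),np.sin(yaw),0]); C=P.mean(0); print('origin',C-.012*h[:2],np.degrees(yaw))
n=np.array([-h[1],h[0],0]); up=np.array([0,0,1.]); xb=(h-up)/2**.5; zb=(h+up)/2**.5
O=np.r_[C-.012*h[:2],0]
def pts(q,wall=.019):
    c=O+q[0]*h+q[1]*n+q[2]*up; m=c+.018*xb
    return c,m+wall*zb
def res(q):
    c,e=pts(q); L=np.array(proj(w,e+.017*n,True)); Rr=np.array(proj(w,e-.017*n,True))
    tail=c-.063*xb; tv=max(proj(w,tail+k*.013*zb,True)[1] for k in(-1,0,1))
    T=np.array(proj(s,tail))
    return np.r_[L-px(165,105),Rr-px(263,105),(tv-px(0,361)[1]),proj(w,tail,True)[0]-px(213.5,0)[0],(T-(232.2,236.7))]
r=least_squares(res,[-.03,0,.09]); c,e=pts(r.x); print(r.x,'res',r.fun.round(1)); print('center',c,'mouth edge z',e[2],'grip',c-.026*xb)
np.save('hp.npy',np.r_[c,yaw])
```

```text
-17.986554037560772 0.121454182624369
-17.35863588091486 0.12179642999386303
-107.46624722584758 0.08231351455347838
origin [0.53385674 0.17741111] -17.672153222450415
[0.00506756 0.00052623 0.09356237] res [-1.1  0.3  1.   0.  -0.3  0.1  0.2  0.1]
center [0.53884491 0.17637415 0.09356237] mouth edge z 0.09426947229302966 grip [0.52132772 0.18195522 0.11194714]
```

Request:
apply_moves([
  [[0.13, -0.01, 0], [0, 0, 0]],
  [[0.251, -0.013, 0.05], [0, 0, 0]],
  [[0.251, -0.013, 0.15], [0, 0, 0]],
  [[0.251, -0.013, 0.3], [0, 0, 0]],
  [[0.251, -0.013, 0.45], [0, 0, 0]],
  [[0.251, -0.013, 0.58], [0, 0, 0]],
  [[0.251, -0.013, 0.66], [0, 0, 0]],
  [[0.251, -0.013, 0.71], [0, 0, 0]],
  [[0.251, -0.013, 0.729], [0, 0, 0]],
  [[0.251, -0.013, 0.729], [0, 0, 0]],
])

```text
clock: 13.9
tcp_pos: [0.5217, 0.1837, 0.0788]
orientation: [-3.103, 0.49, -0.001]
contact_force: [-0.2, 0.9, 0.1]
grip_width: 0.0513
gripper_force: 0.0
```

Run:
```python
import sys; sys.argv=['x','j']
from fit import *
p=o['tcp_pos']; print(p,o['contact_force'],o['joints'].round(2))
f=w['frame'].astype(int); 
# dark barrel columns and finger columns along some rows
for v in range(215,300,12):
    r=f[v,200:360].max(1); print(v,''.join('#' if a<60 else '+' if a<110 else '.' for a in r[::2]))
```

```text
[0.52171659 0.18369872 0.07880807] [-0.18246391  0.903691    0.05805453] [-0.12  0.49 -0.42  1.94  0.28  0.77 -2.58]
215 ..............++++++++++++++++........................++++++++++++++++..........
227 .....................+++++++++####+++++++++++++++++###+++++++++++++++...........
239 .............................+#####+++++++++++++++#####++++++....++++...........
251 ..........+##...............+######++++++++++++++++#####++++++++++++##+.........
263 ##+.....#####+..............+#####+##+++++###+##########...........+#####++++.+#
275 ++++++########..............############+###############...........########+++++
287 ...+##########..............#############+##############...........##########+..
299 ############+...............#######+####################............+###########
```

The barrel is 1.2 mm off the finger midline, which matches the telemetry offset. I'll correct that and grip.

Request:
apply_moves([
  [[0, 0.005, 0], [0, 0, 0]],
  [[0, 0.005, 0], [0, 0, 0]],
  [[0, 0.005, 0], [0, 0, 0]],
  [[0, 0.005, 0], [0, 0, 0]],
  [[0, 0.005, 0], [0, 0, 0]],
  [[0, 0.005, 0], [0, 0, 0]],
], jaw=-1, newtons=70)

```text
clock: 14.7
tcp_pos: [0.5213, 0.1827, 0.0792]
orientation: [3.103, -0.49, 0.001]
contact_force: [-2.0, -0.9, 6.4]
grip_width: 0.021
gripper_force: 68.6
```

Request:
apply_moves([
  [[-0.01, 0, -0.01], [0, 0, 0]],
  [[-0.025, 0, -0.025], [0, 0, 0]],
  [[-0.04, 0, -0.04], [0, 0, 0]],
  [[-0.06, 0, -0.06], [0, 0, 0]],
  [[-0.06, 0, -0.06], [0, 0, 0]],
], newtons=90)

```text
clock: 15.32
tcp_pos: [0.5068, 0.1876, 0.0945]
orientation: [-3.103, 0.489, -0.002]
contact_force: [1.2, -1.0, 6.4]
grip_width: 0.0207
gripper_force: 88.5
```

Request:
apply_moves([
  [[-0.03, 0, -0.03], [0, 0, 0]],
  [[-0.06, 0, -0.06], [0, 0, 0]],
  [[-0.09, 0, -0.09], [0, 0, 0]],
  [[-0.12, 0, -0.12], [0, 0, 0]],
  [[-0.16, 0, -0.16], [0, 0, 0]],
  [[-0.2, 0, -0.2], [0, 0, 0]],
  [[-0.23, 0, -0.23], [0, 0, 0]],
  [[-0.23, 0, -0.23], [0, 0, 0]],
])

```text
clock: 16.32
tcp_pos: [0.4511, 0.2055, 0.1512]
orientation: [3.104, -0.488, -0.0]
contact_force: [-0.0, -0.0, -1.1]
grip_width: 0.0208
gripper_force: 88.0
```

Run:
```python
import sys; sys.argv=['x','k']
from fit import *
p=o['tcp_pos']; print(p,o['contact_force'],o['moment'],o['joints'].round(2))
t=grab_frame('top'); s=grab_frame('scene'); pickle.dump((t,s),open('kts.pkl','wb'))
f=w['frame'].astype(int)
for v in range(100,300,10):
    r=f[v,200:360].max(1); print(v,''.join('#' if a<60 else '+' if a<110 else '.' for a in r[::2]))
```

```text
[0.45106808 0.205545   0.15123489] [-0.03091005 -0.04824398 -1.08470274] [0.00257789 0.01573556 0.02382293] [-0.13  0.3  -0.49  2.02  0.19  0.87 -2.61]
100 ..................+++++++++++++++...............................................
110 ..................+++++++++++++++................+++++..........................
120 ..................++++++++++++++++.++++...+++++++++++++++++++++.................
130 ..................+++++.+++++++++++++.......+++++++++++++...+++.................
140 ..................++++++++++++++++++.........++++++++++++++++++.................
150 ................................................................................
160 ................................................................................
170 ................................................................................
180 ................................................................................
190 ................................................................................
200 ................................................................................
210 ................................................................................
220 ...................................+++++++++++..................................
230 .............................####++++++++++++++++###............................
240 ............................+######++++++++++++++####...........................
250 ........................+..+#######++++++++++++++####++.++......................
260 ...............+####+++.+++######++++++++++++#+#######+++...+####+..............
270 .............######+++++++#############################+++++++######............
280 ...........#######+++++++###############################+++++++######+..........
290 .......################.+################+##############+.################+.....
```

The handpiece is out: it moved 103 mm and no contact load remains. Lifting and heading for the block.

Request:
apply_moves([
  [[-0.05, 0, -0.12], [0, 0, 0]],
  [[-0.05, 0, -0.28], [0, 0, 0]],
  [[0, 0.08, -0.36], [0, 0, 0]],
  [[0.12, 0.18, -0.36], [0, 0, 0]],
  [[0.25, 0.28, -0.36], [0, 0, 0]],
  [[0.38, 0.38, -0.36], [0, 0, 0]],
  [[0.5, 0.48, -0.36], [0, 0, 0]],
  [[0.6, 0.55, -0.36], [0, 0, 0]],
  [[0.6, 0.55, -0.36], [0, 0, 0]],
  [[0.6, 0.55, -0.36], [0, 0, 0]],
])

```text
clock: 17.73
tcp_pos: [0.5519, 0.0286, 0.2404]
orientation: [-3.103, 0.489, 0.002]
contact_force: [-0.1, 0.5, -2.2]
grip_width: 0.0209
gripper_force: 88.3
```

Run:
```python
from h import *
o=telemetry.get_obs(); print(o['tcp_pos'],o['joints'].round(2),o['grip_width'])
y=np.radians(-17.7); h=np.array([np.cos(y),np.sin(y),0]); up=np.array([0,0,1.])
x=(h+up)/2**.5; z=(h-up)/2**.5; Rt=np.c_[x,np.cross(z,x),z]
p=np.array([.668,-.127,.22])-.003*h-.0233*up; print(p,move(p,Rt))
```

```text
[0.55187925 0.02863456 0.24037291] [ 0.15  0.28 -0.38  1.8   0.11  1.08 -2.15] 0.020901023292775794
[ 0.66514202 -0.1260879   0.1967    ] (array([0.6217, 0.4495, 0.1737]), array([ 0.0004,  0.2505, -0.0011]))
```

Request:
apply_moves([
  [[0.1, 0.08, 0], [0, 0, 0]],
  [[0.2, 0.16, 0.02], [0, 0.03, 0]],
  [[0.3, 0.24, 0.05], [0, 0.07, 0]],
  [[0.4, 0.3, 0.08], [0, 0.11, 0]],
  [[0.5, 0.37, 0.12], [0, 0.15, 0]],
  [[0.58, 0.42, 0.15], [0, 0.19, 0]],
  [[0.62, 0.449, 0.174], [0, 0.22, 0]],
  [[0.622, 0.449, 0.174], [0, 0.25, 0]],
  [[0.622, 0.449, 0.174], [0, 0.25, 0]],
  [[0.622, 0.449, 0.174], [0, 0.25, 0]],
])

```text
clock: 18.98
tcp_pos: [0.6716, -0.1257, 0.2253]
orientation: [2.798, -0.439, 1.069]
contact_force: [0.2, 0.3, -2.5]
grip_width: 0.0209
gripper_force: 89.2
```

```bash
cat > fin.py <<'E'
from h import *
import pickle
o=telemetry.get_obs(); R0=rot(o['orientation']); p=o['tcp_pos']; print(p,o['joints'].round(2),o['grip_width'],o['gripper_force'])
y=np.radians(-17.7); h=np.array([np.cos(y),np.sin(y),0]); up=np.array([0,0,1.])
x=(h+up)/2**.5; z=(h-up)/2**.5; Rt=np.c_[x,np.cross(z,x),z]
b=(R0[:,0]+R0[:,2])/2**.5; c=p+.0186*R0[:,0]-.0143*R0[:,2]
print('barrel',b,'pitch deg',np.degrees(np.arcsin(b[2])),'center',c)
print(move(np.array([.668,-.127,.22])-.003*h-.0233*up,Rt))
s=grab_frame('scene'); w=grab_frame('wrist'); t=grab_frame('top'); pickle.dump((t,s,w),open('fin.pkl','wb'))
for n,q in [('top',t),('scene',s)]:
    print(n,'tail',proj(q,c-.063*b),'nose',proj(q,c+.089*b),'c',proj(q,c))
    f=q['frame'].astype(int); u,v=map(int,proj(q,c))
    for r in range(v-24,v+26,2): print(r,u-40,''.join('#' if a<70 else '+' if a<120 else '.' for a in f[r,u-40:u+40].max(1)))
E
python3 fin.py
```

```text
[ 0.67157469 -0.12574071  0.22527153] [-0.26  0.23  0.28  2.15  1.13  0.17 -2.96] 0.02092272143375503 89.24197554588318
barrel [ 0.95013189 -0.30698089 -0.05488275] pitch deg -3.1461309445221644 center [ 0.67570105 -0.12699702  0.24833329]
(array([-0.0942,  0.0089,  0.0691]), array([ 0.0015,  0.0175, -0.0001]))
top tail (np.float64(329.8600865017085), np.float64(175.65862066329038)) nose (np.float64(348.625752967872), np.float64(110.89762291214258)) c (np.float64(337.7730738603669), np.float64(148.35061337972576))
124 297 .......................................................................+++++++++
126 297 .......................................................................+++++++++
128 297 ........................................................................++++++++
130 297 ........................................................................++++++++
132 297 .........................................................................+++++++
134 297 .........................................................................+++++++
136 297 ......................................
[... 3380 characters left out ...]
...............................#++###########################################
142 250 ....................................++++########################################
144 250 .......................................++++#####################################
146 250 ..........................................++++##################################
148 250 .............................................+++################################
150 250 ...............................................++++#############################
152 250 ..................................................++++########################+.
154 250 .....................................................++++##################++...
```

The arm is at its joint limits here (J6 0.17, J7 -2.96), and the pitch is 3° short of level. I'll fit a kinematic model to the logged poses and look for a comfortable goal pose.

```bash
cat > kin.py <<'E'
from h import *
import pickle
from scipy.optimize import least_squares
D=[([1.22592206,.47761828,.0223487,1.55621911,-.01145737,1.10929071,-.08310648],[.15820116,-.65571123,.21594593],[-3.11823259,-.370938148,.00047]),
([.51853424,.2062734,-.26541502,1.98753921,.06656899,.95659115,-1.11496705],[.44948861,-.19669422,.20147217],[3.11946569,.369464283,-.00144]),
([.4730159,.45142464,-.22760741,2.09709463,.1735522,.60843713,-1.20917902],[.45745388,-.19948777,.04266119],[3.11865541,.37093066,.00258])]
for n in 'efgijk':
    o=pickle.load(open(n+'.pkl','rb'))[1]; D.append((o['joints'],o['tcp_pos'],o['orientation']))
o=telemetry.get_obs(); D.append((o['joints'],o['tcp_pos'],o['orientation']))
Rz=lambda a:R.from_euler('z',a).as_matrix(); Ry=lambda a:R.from_euler('y',a).as_matrix()
def fk(q,k):
    d1,a2,d3,a4,d5,a6,d7,b0,a1=k[:9]; A=Rz(b0-q[0]); p=A@[a1,0,d1]
    A=A@Ry(q[1]+k[9]); A=A@Rz(-q[2]); p=p+A@[a2,0,d3]; A=A@Ry(q[3]+k[10]); p=p+A@[a4,0,0]
    A=A@Rz(-q[4]); p=p+A@[0,0,d5]; A=A@Ry(q[5]+k[11]); p=p+A@[a6,0,0]
    A=A@Rz(-q[6]+k[12]); p=p+A@[0,0,d7]; return p,A
def res(k): 
    r=[]
    for q,p,v in D:
        P,A=fk(q,k); r+=list((P-p)*5)+list((A-rot(v)).ravel()*.5)
    return np.array(r)
best=min((least_squares(res,[.33,0,.4,0,.4,0,.2,b,0,0,0,0,y]) for b in (0,) for y in (-2,0,2,3.1)),key=lambda r:r.cost)
K=best.x
if __name__=='__main__':
    print(best.cost,K.round(4),np.abs(best.fun).max())
E
python3 kin.py
```

```text
0.005681520812994919 [ 3.1020e-01  1.0000e-03  5.5450e-01 -1.1000e-02  4.7150e-01  9.8000e-03
  3.7900e-01 -1.0120e-01  2.4500e-02 -3.5200e-02  7.3300e-02 -4.4300e-02
  1.4775e+00] 0.03303333806032382
```

```bash
cat > ik.py <<'E'
import kin
from kin import *
import itertools
lo=np.array([-2.96,-.34,-1.41,.24,-1.37,.17,-2.96]); hi=np.array([2.96,2.1,1.46,2.44,4.51,1.92,2.96])
up=np.array([0,0,1.])
def tgt(zc,yd,c=(.668,-.127)):
    y=np.radians(yd); h=np.array([np.cos(y),np.sin(y),0]); x=(h+up)/2**.5; z=(h-up)/2**.5
    return np.array([*c,zc])-.003*h-.0233*up, np.c_[x,np.cross(z,x),z]
q0=np.array([.15,.28,-.38,1.8,.11,1.08,-2.15])
if __name__=='__main__':
  for zc in (.3,.36,.42):
    for yd in (-17.7,0,20):
      p,A=tgt(zc,yd)
      f=lambda q:np.r_[(fk(q,K)[0]-p)*5,(fk(q,K)[1]-A).ravel(),.01*(q-q0)]
      r=least_squares(f,np.clip(q0,lo+.02,hi-.02),bounds=(lo,hi)); print(zc,yd,np.abs(r.fun[:12]).max().round(3),r.x.round(2),(np.minimum(r.x-lo,hi-r.x)).min().round(2))
E
python3 ik.py
```

```text
0.3 -17.7 0.005 [-0.3   0.11  0.32  2.17  1.15  0.17 -2.96] 0.0
0.3 0 0.002 [ 0.88  0.16 -0.75  2.16 -1.08  0.17 -0.35] 0.0
0.3 20 0.0 [ 1.41  0.58 -1.41  2.04  0.33  0.31 -1.29] 0.0
0.36 -17.7 0.0 [ 0.22  0.03 -0.24  2.1   0.67  0.3  -2.48] 0.13
0.36 0 0.0 [ 0.52  0.04 -0.32  2.09 -0.8   0.34 -0.67] 0.17
0.36 20 0.0 [ 0.71  0.14 -0.35  2.   -0.98  0.67 -0.12] 0.39
0.42 -17.7 0.0 [ 0.28 -0.03 -0.28  2.01  0.37  0.42 -2.17] 0.25
0.42 0 0.0 [ 0.33 -0.02 -0.11  2.   -0.58  0.47 -0.9 ] 0.3
0.42 20 0.0 [ 0.59  0.08 -0.21  1.91 -0.88  0.78 -0.27] 0.42
```

Request:
apply_moves([
  [[0.06, 0, -0.06], [0, 0, 0]],
  [[0.12, 0, -0.12], [0, 0, 0]],
  [[0.2, 0, -0.2], [0, 0, 0]],
  [[0.28, 0, -0.28], [0, 0, 0]],
  [[0.36, 0, -0.36], [0, 0, 0]],
  [[0.44, 0, -0.44], [0, 0, 0]],
  [[0.51, 0, -0.51], [0, 0, 0]],
  [[0.51, 0, -0.51], [0, 0, 0]],
  [[0.51, 0, -0.51], [0, 0, 0]],
  [[0.51, 0, -0.51], [0, 0, 0]],
])

```text
clock: 20.38
tcp_pos: [0.6802, -0.1299, 0.4034]
orientation: [2.796, -0.437, 1.064]
contact_force: [-0.4, -0.1, -1.3]
grip_width: 0.0209
gripper_force: 89.2
```

```bash
sed -i 's/\.668,-\.127,\.22\]/.668,-.127,.42]/; /^s=grab/,$d' fin.py; python3 fin.py
```

```text
[ 0.68024157 -0.12992016  0.40339062] [-0.02  0.04  0.01  1.9   0.43  0.54 -2.19] 0.020918875942294322 89.23269510269165
barrel [ 0.94974931 -0.30778896 -0.05694032] pitch deg -3.264205365007349 center [ 0.68444589 -0.13109015  0.42644284]
(array([-0.0642,  0.0038, -0.0214]), array([0.0027, 0.0181, 0.0008]))
```

Off the joint limits now. Final correction, then I'll check the barrel's real pitch in the images.

Request:
apply_moves([
  [[-0.03, 0.002, -0.01], [0.001, 0.009, 0]],
  [[-0.064, 0.004, -0.021], [0.003, 0.018, 0.001]],
  [[-0.064, 0.004, -0.021], [0.003, 0.018, 0.001]],
  [[-0.064, 0.004, -0.021], [0.003, 0.018, 0.001]],
  [[-0.064, 0.004, -0.021], [0.003, 0.018, 0.001]],
])

```text
clock: 21.0
tcp_pos: [0.6666, -0.126, 0.3991]
orientation: [2.765, -0.431, 1.15]
contact_force: [-0.1, 0.1, -2.5]
grip_width: 0.0209
gripper_force: 89.2
```

```bash
cat >> fin.py <<'E'
s=grab_frame('scene'); w=grab_frame('wrist'); t=grab_frame('top'); pickle.dump((t,s,w,o),open('fin.pkl','wb'))
w0,o0=pickle.load(open('k.pkl','rb'))
def show(w,n):
    f=w['frame'].astype(int)
    for r in range(205,275,6): print(n,r,''.join('#' if a<60 else '+' if a<110 else '.' for a in f[r,220:340:2].max(1)))
show(w0,'before'); show(w,'now')
# tip of nose / tail in wrist: predicted by tool-frame geometry
for n,(q,oo) in {'before':(w0,o0),'now':(w,o)}.items():
    A=rot(oo['orientation']); bb=(A[:,0]+A[:,2])/2**.5; cc=oo['tcp_pos']+.0186*A[:,0]-.0143*A[:,2]
    print(n,'nose',proj(q,cc+.089*bb,True),'front',proj(q,cc+.063*bb,True),'tail',proj(q,cc-.063*bb,True))
    f=q['frame'].astype(int); print([int(a) for a in f[120:230:5,282].max(1)])
q=s; print('scene tail',proj(q,c-.063*b),'nose',proj(q,c+.089*b)); f=q['frame'].astype(int); u,v=map(int,proj(q,c+.02*b))
for r in range(v-24,v+26,2): print(r,u-30,''.join('#' if a<60 else '+' if a<120 else '.' for a in f[r,u-30:u+40].max(1)))
E
python3 fin.py
```

```text
[ 0.66657094 -0.12597344  0.3991086 ] [-0.03  0.    0.    1.98  0.54  0.46 -2.31] 0.02089794720853541 89.19342398643494
barrel [ 0.95289442 -0.30329018  0.00270098] pitch deg 0.15475513464718563 center [ 0.66939463 -0.1269198   0.4223805 ]
(array([-0.0106,  0.0022,  0.003 ]), array([-0.0006, -0.0009, -0.0003]))
before 205 ............................................................
before 211 ............................................................
before 217 ............................................................
before 223 .....................+++++++++++++++++++....................
before 229 ...................####++++++++++++++++###..................
before 235 ...................#####+++++++++++++++###..................
before 241 ..................######+++++++++++++++####.................
before 247 .................+#######+#++++++++++++####+................
before 253 ............++.++######+++++++++++++++++####+.+++...........
before 259 ......+####.+.+++#######+++++#+++++#+#######+++++.####+.....
before 265 ....######+.+.++##############+##############++++++#####
[... 2947 characters left out ...]
260 .................++++++++#####################+++++++++++++++########+
88 260 ..................+################################+#+++##++++++++++##
90 260 ..................+####################################++..+.+++++++++
92 260 .....................++++++++#+####################++++.+...+.+++++.++
94 260 .................................+#########+++++.....+++...+++++++++++
96 260 ..................................+########+...+.....++.....++++++++++
98 260 ..................................++######++.+++...+......+.++.+++....
100 260 ....................................+++++++++++++..+.+..+...........+.
102 260 ......................................++++++++++++++++++........+#....
```

Run:
```python
from h import *; import pickle
L={'j':pickle.load(open('j.pkl','rb'))[0],'k':pickle.load(open('k.pkl','rb'))[0],'now':pickle.load(open('fin.pkl','rb'))[2]}
for n,w in L.items():
    f=w['frame'].astype(int)
    print(n,'sat',[(r,int(np.median(np.ptp(f[r,276:290],axis=1))),int(np.median(f[r,276:290].max(1)))) for r in range(96,240,4)])
# sensitivity: front point of the barrel and the nose tip vs in-grip pitch slip, tool frame of now
*_,w,o=pickle.load(open('fin.pkl','rb')); A=rot(o['orientation']); p=o['tcp_pos']; g=p+A[:,2]*-.0143*0
for sl in (-10,-5,0,5,10):
    a=np.radians(45+sl); b=A[:,0]*np.cos(a)+A[:,2]*np.sin(a); gr=p+.0002*A[:,0]-.0327*A[:,2]
    print(sl,[np.round(proj(w,gr+d*b,True),0).tolist() for d in (.05,.089,.115)])
```

```text
j sat [(96, 20, 172), (100, 12, 110), (104, 15, 119), (108, 30, 134), (112, 72, 133), (116, 73, 133), (120, 73, 133), (124, 73, 133), (128, 73, 134), (132, 72, 133), (136, 73, 133), (140, 73, 132), (144, 73, 132), (148, 73, 133), (152, 74, 134), (156, 74, 134), (160, 73, 133), (164, 75, 137), (168, 72, 130), (172, 38, 225), (176, 41, 218), (180, 41, 219), (184, 39, 223), (188, 38, 228), (192, 37, 229), (196, 39, 210), (200, 40, 218), (204, 41, 220), (208, 39, 226), (212, 39, 227), (216, 38, 228), (220, 17, 91), (224, 14, 77), (228, 13, 75), (232, 13, 74), (236, 13, 73)]
k sat [(96, 96, 174), (100, 89, 160), (104, 43, 132), (108, 37, 142), (112, 36, 122), (116, 60, 120), (120, 48, 104), (124, 11, 101), (128, 23, 137), (132, 35, 189), (136, 36, 193), (140, 36, 192), (144, 37, 196), (148, 37, 199), (152, 38, 200), (156, 37, 200), (160, 37, 199), (164, 37, 201), (168, 40, 211), (172, 40, 221), (176, 41, 213), (180, 40, 210), (184, 41, 218), (188, 39, 223), (192, 38, 226), (196, 39, 222), (200, 39, 209), (204, 40, 213), (208, 39, 222), (212, 40, 223), (216, 39, 226), (220, 13, 78), (224, 
[... 171 characters left out ...]
), (124, 30, 160), (128, 29, 205), (132, 7, 254), (136, 6, 254), (140, 6, 255), (144, 5, 255), (148, 4, 255), (152, 3, 255), (156, 4, 255), (160, 4, 255), (164, 4, 255), (168, 3, 255), (172, 2, 255), (176, 2, 255), (180, 2, 255), (184, 1, 255), (188, 2, 255), (192, 2, 255), (196, 2, 255), (200, 2, 255), (204, 2, 255), (208, 1, 255), (212, 1, 255), (216, 1, 255), (220, 26, 135), (224, 26, 133), (228, 25, 131), (232, 25, 129), (236, 25, 130)]
-10 [[281.0, 178.0], [281.0, 111.0], [281.0, 75.0]]
-5 [[281.0, 182.0], [281.0, 120.0], [281.0, 87.0]]
0 [[281.0, 186.0], [281.0, 129.0], [281.0, 98.0]]
5 [[281.0, 191.0], [281.0, 138.0], [281.0, 110.0]]
10 [[281.0, 196.0], [281.0, 147.0], [281.0, 122.0]]
```

The barrel boundary stays at row 218 and its front end at row 130 (129 predicted with no slip), so it's level. Let it settle, then hand in.

Request:
apply_moves([
  [[0, 0, 0], [0, 0, 0]],
  [[0, 0, 0], [0, 0, 0]],
  [[0, 0, 0], [0, 0, 0]],
  [[0, 0, 0], [0, 0, 0]],
])

```text
clock: 21.65
tcp_pos: [0.666, -0.126, 0.3988]
orientation: [2.765, -0.431, 1.15]
contact_force: [0.9, 0.8, -2.0]
grip_width: 0.0206
gripper_force: 89.2
```

```bash
python3 -c "
from h import *
o=telemetry.get_obs(); A=rot(o['orientation']); b=(A[:,0]+A[:,2])/2**.5; print(b[2],o['tcp_pos']+.0186*A[:,0]-.0143*A[:,2],abs(o['qvel']).max(),o['gripper_force'])
print(job.hand_in())"
```

```text
0.0025629959413321817 [ 0.66884134 -0.1269081   0.42211584] 0.0015867274770778733 89.19406056404114
the job is handed in; nothing more can be done
None
```

The job is handed in at about 22 s, verdict not shown: the cover sits level on the pot and is released, and the handpiece is held still and level within about 0.2°, its middle over the grey block roughly 0.42 m above the bench.

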